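# Lock a lantern panel in the soldering jig

### The arm

A 6-joint arm with a two-finger parallel gripper is mounted at the origin on the work surface. World frame = base frame: x ahead of the robot, y to its left, z up, the work surface at z = 0. Lengths are in m, angles in rad, forces in N, time in s.
With the tool pointing down it reaches from about 0.35 to 0.775 m from the base axis. Payload 7.3 kg.
Tool frame: the origin (TCP) lies at the very end of the fingers, on their centre line; the grasp point (between the pads) lies 19 mm behind it; x points along the fingers, y is the direction in which the jaws open and shut, and the axes are right-handed (so a half turn about x gives the same grasp; the last joint's range is limited). The gripper opens to 92 mm and grips with 3 to 60 N. Pads are 19 mm wide; open, the fingers measure 130 mm over their backs; the gripper's body (75 mm by 190 mm) begins 47 mm behind the grasp point.
Start: joints at [0.99, 0.342, 1.524, -0, 1.275, -0.146], TCP at [0.221, 0.476, 0.227] pointing down, gripper open.
Joint ranges: [-2.53, 2.53], [-0.77, 2.02], [0.04, 2.7], [-1, 4.14], [0.28, 2.66], [-3.11, 3.11]. Speed limits (rad/s): [2.57, 2.57, 3.14, 3.14, 3.14, 3.14].

### API

Orientations are given as [roll, pitch, yaw] about the fixed x, y, z axes, in that order (R = Rz(yaw) Ry(pitch) Rx(roll)).
In Python, from cell import observe, vision, job gives the robot as it stands.
- The arm moves only by the tool send_rows, never from a script. Its argument "motion" is a list of rows, each an object with "hand": the opening, from -1 (shut) to 1 (fully open), so that 0 is half open; "slide": the shift along the tool's x, y, z in mm, a list of three; "spin": the turn about the tool's x in rad. In form: [{"hand": hand, "slide": [tx, ty, tz], "spin": spin}, ...]. A call has 1 to 8 rows; each row shifts and turns the pose as measured when the row begins, along the tool's axes as they then stand; what a row does not reach is not made up. A row lasts 1/10 s, in which the tool goes at most 50 mm and 8.59 degrees, less where a joint would pass 70% of its speed; a pose out of reach is approached as far as the arm can. A call with a gripper value outside its range is refused whole. The fingers move at their own pace and stop on an object; "grip_force" is the grip in N (left out, the last holds). Time passes only in rows, so rows that do not move let the fingers close. It gives the time, the measured TCP pose, the force and the opening at its end, in the units of the state.
- observe(): the state, without advancing time (a new reading comes with each control period).
- vision.read_camera(name): name is "side" or "top"; returns a dict with "pixels" (400x640x3 uint8, blue, green, red), "range_z" (400x640 float32, m along the optical axis (not along the pixel's ray), 0 where there is no reading), "fx", "fy", "cx", "cy" (pixels), "world_from_camera" (4x4, takes a point from camera to world coordinates). Camera axes: x right, y down, z forward; pixel columns grow to the right and rows downward; lengths in m; the calibration is good to about 2 mm. A picture is of the moment at which its call begins.
- job.hand_in(): hands the job in, once; it reports no verdict.
Trained networks look in a picture, given as the dict that the camera call returned (one of the last four; its "shot" number tells which), for a name from the list of things; names that differ only in an ending like _2 or _b are one class to them, and where a whole thing is asked for, a point or a joint stands for the part that bears it (a point fixed in the world has none). Each returns a list of dicts, best first, with "conf" (0 to 1); they miss things now and then, are a little off and sometimes report something else, mostly with a low value. They report only what shows in the picture. A call takes as long as a camera call. They do not tell look-alikes from the thing itself.
- vision.search_frame(picture, thing): "uv" ([column, row] in pixels, amid what is visible of it).
- vision.cut_out(picture, thing): "mask" (400x640 bool, what is visible of it) and "uv" ([column, row] in pixels, amid what is visible of it).
The state is a dict: "time": time; "qpos": joint angles; "qvel": joint speeds; "joint_efforts": joint torques, N m; "tool_pos": TCP position; "tool_rot": TCP orientation; "contact_force": force on the tool from outside, world axes, zero at the start; "torque": the same for the moment, N m; "opening": finger opening in m.
Only numpy, scipy, OpenCV 4.12 (cv2) and the standard library are available. Lean on these libraries where they do the work, as an engineer would, in place of code of your own. Each camera call takes 0.05 s, during which the arm holds its last target.

### The job

Lock the framed red glass lantern panel in the steel soldering jig: with a fingertip, push the panel along the plate until it is fully home against the end stop, then push the clamp's lever round clockwise (seen from above) as far as it goes, so that its cam presses the panel square against the side fence. Only push, nothing is to be picked up: the panel stays flat on the plate, and the tools and parts lying around the jig stay where they are.

Things in the scene. Friction and masses are not known exactly. Their poses are not given: they have to be found in the camera images.
- jig: Soldering jig, fixed: dark steel plate 266 x 230 x 12 mm. Origin on the bench under it; jig x, y in mm: plate x -115..151, y -135..95. Side fence: bar 12 mm high on the plate, x -60..150, face at y 55 looking to -y. End stop: bar 12 mm high, y -40..55, face at x 130 looking to -x. Clamp pivot at x 20, y -93. Two lever stop pins, 22 mm high, at x 57, y -120 and x -25, y -82.
- panel: Loose lantern panel: tin frame 150 (its x) x 110 (its y) x 14 mm high, bars 12 mm wide, red glass sunk 5 mm, 250 to 500 g; slides at 1 to 4 N, up to 10 N if it rubs or jolts. Origin: centre of underside. Starts flat on the plate, 35 to 55 mm short of the end stop, 3 to 10 mm off the side fence, nearly parallel to it. It slides in along jig +x, pushed on its 110 mm trailing edge, between cam and side fence.
- seat (a point): Where the panel's origin lies when the panel is fully home against side fence and end stop: jig x 55, y 0, on the plate's top. Its axes are the jig's, and those of the panel when home.
- lever_pivot (a point): On the axis (vertical) of the cam clamp's lever, at the height of the handle's middle line, 24 mm above the plate.
- lever_grip (a point): On the middle line of the lever's round black handle, 95 mm from the pivot. The handle is 20 mm thick (14 to 34 mm above the plate) and runs from 64 to 130 mm from the pivot; inward of it a bar 14 mm wide. Pivot to this point is the lever's direction. Under the pivot end sits the cam, an eccentric disc 52 mm wide and 16 mm high.
- cam_lever (a joint): Lever angle, rad, growing clockwise from above. 0: open against a pin, lever pointing at -50 degrees from jig +x (away from the robot and to jig -y). It swings past jig -y towards jig -x to 2.27, locked against the other pin (pointing along jig -x). Starts at 0 to 0.4, stays where left, takes about 1 N at the handle, 4 to 9 N over the last 0.3 rad as the cam presses the panel home.
- small_panel: Bystander: square blue glass panel in a tin frame, 85 x 85 x 14 mm, left of the jig. Origin: centre of its underside.
- solder_reel: Bystander: reel of solder, 68 mm across, 44 mm high, right of the jig. Origin: centre of its underside.
- flux_tin: Bystander: round tin, 67 mm across, 37 mm high, beyond the jig on the right. Origin: centre of its underside.
- finial: Bystander: gold tiered cone, 72 mm across, 98 mm high, right of the jig. Origin: centre of its underside.
- snips: Bystander: tin snips, 240 mm long, lying left of the jig. Origin: near the middle, on the bench.
- pliers: Bystander: pliers, 175 mm long, lying beyond the end stop. Origin: near the middle, on the bench.
- hammer: Bystander: hammer, 260 mm long, lying at the far left of the jig. Origin: near the middle, on the bench.
Things that resemble listed ones, but are neither listed nor needed, are in the scene too. Leave any yellow look-alike of the panel alone.

How it is judged:
On the way, in this order (a step that is already met when the one before it is completed fails the run):
1. the panel has been pushed home against the end stop (within 5 mm) before the lever is locked (x of panel in the frame of seat above -0.005 m and value of joint cam_lever below 2 rad), for 0.1 s.
2. the lever has been pushed round to its locked stop (value of joint cam_lever above 2.15 rad), for 0.1 s.
At the end, for the whole second after the job is handed in: The lever stands at its locked stop (joint above 2.15 of 2.27 rad) and the panel lies flat and at rest on the plate, within 3.5 mm of its seat against side fence and end stop and within 0.025 rad of parallel to the fence (value of joint cam_lever above 2.15 rad and horizontal distance between panel and seat below 0.0035 m and angle between the x axis of panel and the x axis of seat, either way round below 0.025 rad and z of panel in the frame of seat below 0.003 m and linear speed of panel below 0.01 m/s and velocity of joint cam_lever below 0.1 rad/s); the robot touches nothing.
It fails at once if the panel is lifted off the plate (more than 8 mm) or tipped up (more than 0.12 rad) (z of panel in the frame of seat above 0.008 m or angle between panel's own z axis and vertical above 0.12 rad).
It fails at once if a thing lying around the jig is moved by more than 25 mm (distance of any of small_panel, solder_reel, flux_tin, finial, snips, pliers, hammer from where it was at the start of the episode above 0.025 m).
It also fails if it takes over 51 s, if anything falls off the work surface, if the arm or the gripper's body presses on something with over 40 N, if the wrist force passes 120 N, or if a joint passes its speed limit or range.

## Working session

There is one attempt and no reset: what is moved stays moved. The work goes in short steps, Python scripts to look and compute and a tool call to move; the robot and the scene stay as the last step left them, time stands still between calls to the robot, and variables do not carry over. Pictures are saved under pics/ and viewed, and the job is handed in when it is done.

Besides the shell and the picture viewer there is one more tool, called after "Call:" as name([rows], argument=value, ...), one row to a line, values as JSON. send_rows: Moves the arm, as the interface text tells. Its arguments: {"type":"object","properties":{"motion":{"type":"array","items":{"type":"object","properties":{"hand":{"type":"number"},"slide":{"type":"array","items":{"type":"number"}},"spin":{"type":"number"}}}},"grip_force":{"type":"number"}},"required":["motion"]}

```bash
ls; mkdir -p pics
python3 - <<'E'
from cell import observe, vision, job
import cv2,numpy as np,pickle
s=observe();print(s)
P={}
for n in("side","top"):
    p=vision.read_camera(n);P[n]=p
    cv2.imwrite(f"pics/{n}0.png",p["pixels"]);print(n,p["fx"],p["cx"],p["cy"],p["world_from_camera"])
    for t in["jig","panel","lever_grip","lever_pivot","small_panel","solder_reel","finial","cam_lever"]:
        print(t,[(np.round(d["uv"]),round(d["conf"],2)) for d in vision.search_frame(p,t)][:4])
pickle.dump(P,open("p0.pkl","wb"))
E
```

```text
pics
{'time': 0.0, 'qpos': array([ 9.89999479e-01,  3.42746307e-01,  1.52503699e+00, -4.61990250e-06,
        1.27538371e+00, -1.46076581e-01]), 'qvel': array([-0.00033829,  0.00188215, -0.0001833 ,  0.00044031,  0.00018917,
       -0.00064785]), 'joint_efforts': array([ 1.23628652e-04, -4.31256759e+01, -2.44217688e+01,  7.16289645e-02,
        5.61873545e-02, -1.03188765e-04]), 'tool_pos': array([0.22089615, 0.47581204, 0.22602575]), 'tool_rot': array([-1.71406691,  1.56922196, -2.14878583]), 'contact_force': array([ 0.48338004, -0.74370338,  0.14869461]), 'torque': array([-0.009428  ,  0.00142595, -0.02312786]), 'opening': 0.09176644384023443}
side 397.3286116297902 311.08971531109023 196.13014578031616 [[ 0.70145243 -0.53968712  0.46551293  0.14003965]
 [-0.71270074 -0.5268348   0.46314441 -0.34450544]
 [-0.00470466 -0.65664518 -0.75418497  0.73143728]
 [ 0.          0.          0.          1.        ]]
jig [(array([370., 238.]), 0.84)]
panel [(array([309., 346.]), 0.77), (array([268., 170.]), 0.6), (array([350., 220.]), 0.55)]
lever_grip [(array([394., 247.]), 0.64), (array([491.
[... 213 characters left out ...]
lever [(array([393., 248.]), 0.62), (array([367., 239.]), 0.47)]
top 413.9488141924616 316.34893142050464 199.93191911785493 [[ 0.02479041 -0.99663697  0.07810364  0.50330565]
 [-0.9996288  -0.02559621 -0.00933283  0.06787304]
 [ 0.0113006  -0.07784329 -0.99690156  0.93912788]
 [ 0.          0.          0.          1.        ]]
jig [(array([380., 186.]), 0.59)]
panel [(array([352., 192.]), 0.89), (array([401., 315.]), 0.77)]
lever_grip [(array([401., 188.]), 0.63)]
lever_pivot [(array([381., 183.]), 0.62)]
small_panel [(array([280., 127.]), 0.87)]
solder_reel [(array([506., 218.]), 0.64), (array([376., 183.]), 0.42)]
finial [(array([505., 173.]), 0.63)]
cam_lever [(array([397., 185.]), 0.9)]
```

View pics/side0.png

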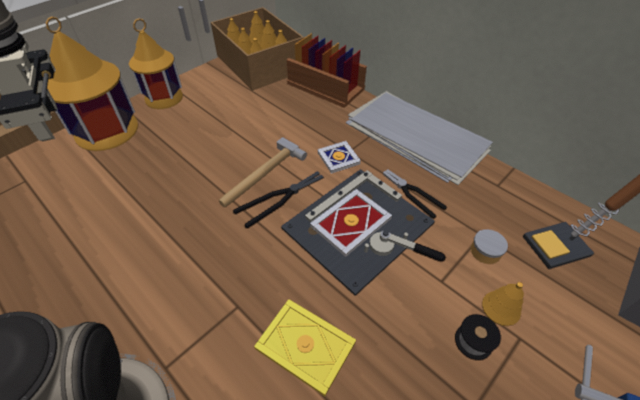

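View pics/top0.png

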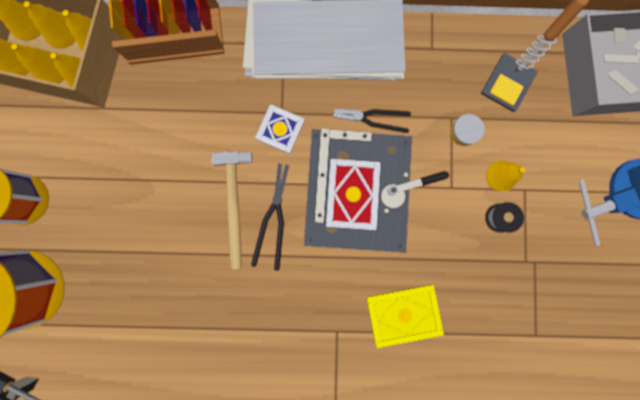

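```bash
cat > h.py <<'E'
import numpy as np,cv2
def toworld(p,uv,z):
    M=p["world_from_camera"];uv=np.atleast_2d(uv).astype(float)
    d=np.c_[(uv[:,0]-p["cx"])/p["fx"],(uv[:,1]-p["cy"])/p["fy"],np.ones(len(uv))]@M[:3,:3].T
    o=M[:3,3];return o+d*((z-o[2])/d[:,2])[:,None]
def proj(p,X):
    M=p["world_from_camera"];c=(np.atleast_2d(X)-M[:3,3])@M[:3,:3]
    return np.c_[c[:,0]/c[:,2]*p["fx"]+p["cx"],c[:,1]/c[:,2]*p["fy"]+p["cy"]]
def cloud(p):
    v,u=np.mgrid[:400,:640];z=p["range_z"];M=p["world_from_camera"]
    c=np.stack([(u-p["cx"])/p["fx"]*z,(v-p["cy"])/p["fy"]*z,z],-1)
    return c@M[:3,:3].T+M[:3,3]
E
python3 - <<'E'
from cell import vision
from h import *
import pickle
P={}
for n in("side","top"):
    p=vision.read_camera(n);P[n]=p
    c=cloud(p)
    for t in["jig","panel","cam_lever","lever_grip"]:
        for i,d in enumerate(vision.cut_out(p,t)[:3]):
            m=d["mask"];P[n,t,i]=m
            q=c[m];q=q[q[:,2]<.3]
            r=cv2.minAreaRect((q[:,:2]*1000).astype(np.float32))
            print(n,t,i,round(d["conf"],2),m.sum(),"z",np.round(np.percentile(q[:,2],[5,25,50,75,95]),4),np.round(r[0]),np.round(r[1]),round(r[2],1))
    im=p["pixels"]
    b=(330,150,480,300) if n=="side" else (295,115,465,260)
    b=(270,150,470,300) if n=="side" else b
    cv2.imwrite(f"pics/{n}_z.png",cv2.resize(im[b[1]:b[3],b[0]:b[2]],None,fx=4,fy=4,interpolation=cv2.INTER_CUBIC))
pickle.dump(P,open("p1.pkl","wb"))
E
```

```text
side jig 0 0.95 7750 z [0.009  0.0113 0.0125 0.0174 0.0404] [608. -71.] [319. 286.] 87.7
side panel 0 0.73 2861 z [0.0183 0.0206 0.0223 0.0251 0.0272] [590. -19.] [120. 152.] 87.5
side panel 1 0.64 5227 z [0.0069 0.0087 0.0102 0.0131 0.0151] [ 326. -141.] [117. 156.] 12.8
side cam_lever 0 0.68 1055 z [0.0002 0.008  0.0109 0.0129 0.0148] [540. 162.] [ 74. 240.] 85.2
side cam_lever 1 0.63 913 z [0.0233 0.0283 0.0383 0.0423 0.0462] [ 605. -161.] [ 46. 150.] 22.3
side lever_grip 0 0.67 971 z [0.0187 0.028  0.0376 0.0422 0.0462] [ 623. -150.] [ 72. 153.] 31.1
top panel 0 0.76 3526 z [0.0066 0.0087 0.0105 0.013  0.0156] [ 324. -143.] [116. 151.] 12.0
top panel 1 0.74 3311 z [0.0191 0.0213 0.023  0.0256 0.028 ] [591. -22.] [110. 150.] 87.4
top cam_lever 0 0.71 776 z [0.0264 0.0288 0.0404 0.0437 0.0474] [ 603. -158.] [ 48. 151.] 15.8
top lever_grip 0 0.71 847 z [0.0246 0.0286 0.0399 0.0435 0.0473] [ 616. -152.] [ 52. 151.] 31.3
```

View pics/top_z.png

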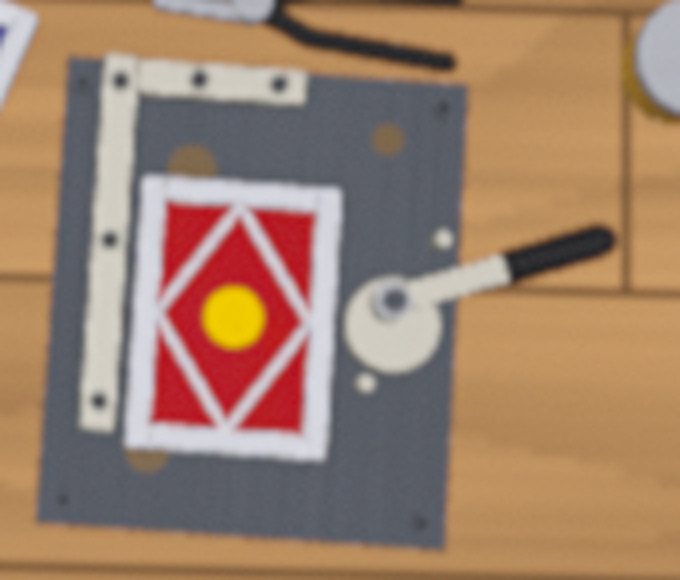

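View pics/side_z.png

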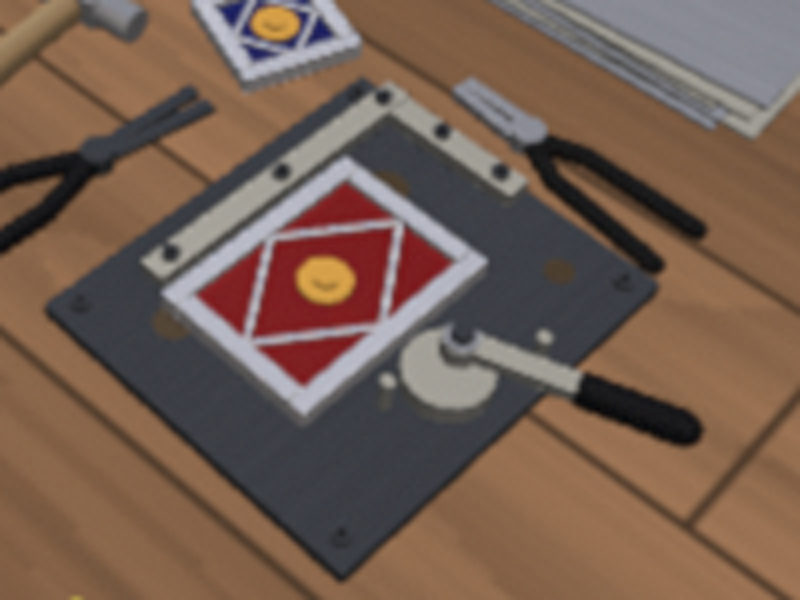

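Run:
```python
from h import *
import pickle
from cell import observe
from scipy.spatial.transform import Rotation as R
P=pickle.load(open("p1.pkl","rb"))
J=np.array([[151,95],[151,-135],[-115,-135],[-115,95]])/1000.
def fit(a,b):
    A=a-a.mean(0);B=b-b.mean(0);t=np.arctan2((A[:,0]*B[:,1]-A[:,1]*B[:,0]).sum(),(A*B).sum())
    c,s=np.cos(t),np.sin(t);Q=np.array([[c,-s],[s,c]]);o=b.mean(0)-Q@a.mean(0)
    return t,o,b-(a@Q.T+o),Q
px={"top":np.array([[68,57],[467,86],[443,548],[38,522]])/4+[295,115],
"side":np.array([[365,80],[657,290],[343,580],[47,312]])/4+[270,150]}
zm={"top":[[142,175],[342,188],[325,461],[124,446]],"side":[[348,157],[487,262],[303,415],[163,293]]}
lv={"top":[[395,299],[605,238]],"side":[[462,335],[690,422]]}
off={"top":[295,115],"side":[270,150]}
for n in px:
    W=toworld(P[n],px[n],.012)[:,:2];t,o,r,Q=fit(J,W)
    print(n,"jig yaw",round(t,4),"o",np.round(o*1000,1),"res",np.round(r*1000,1).tolist())
    W=toworld(P[n],np.array(zm[n])/4+off[n],.026)[:,:2]
    L=np.array([[75,55],[75,-55],[-75,-55],[-75,55]])/1000.
    tp,op,r,_=fit(L,W);print(" panel in jig",np.round(Q.T@(op-o)*1000,1),round(tp-t,4),"world",op,np.round(r*1000,1).tolist())
    W=toworld(P[n],np.array(lv[n])/4+off[n],.038)[:,:2]
    q=(W-o)@Q*1000;d=q[1]-q[0];a=np.arctan2(d[1],d[0]);print(" lever",np.round(q,1),np.hypot(*d),"joint",-np.pi*50/180-a)
s=observe();print(R.from_euler("xyz",s["tool_rot"]).as_matrix().round(3))
```

```text
top jig yaw -0.0418 o [583.3 -14.7] res [[-1.1, -0.9], [-2.0, 1.2], [1.9, 1.7], [1.2, -2.0]]
 panel in jig [ 6.8 -7.4] -0.0037 world [ 0.58979643 -0.02235005] [[0.6, 0.9], [1.2, -1.1], [-1.1, -0.4], [-0.7, 0.6]]
 lever [[  21.3  -94.2]
 [  62.9 -208.1]] 121.18775706364185 joint 0.3481847918130615
side jig yaw -0.0442 o [580.5 -19.1] res [[0.5, -1.4], [-2.9, 2.7], [1.7, 1.8], [0.6, -3.0]]
 panel in jig [ 9.5 -5.2] -0.0073 world [ 0.58978336 -0.02462093] [[0.1, -0.9], [-0.6, 1.3], [0.2, 0.6], [0.3, -1.0]]
 lever [[  26.5  -87. ]
 [  69.5 -201.8]] 122.62999169894309 joint 0.34001984557335374
[[ 0.     0.421  0.907]
 [ 0.     0.907 -0.421]
 [-1.     0.    -0.   ]]
```

Call:
send_rows([
  {"hand": -1,"slide": [0,0,0],"spin": -0.1},
  {"hand": -1,"slide": [0,0,0],"spin": -0.1},
  {"hand": -1,"slide": [0,0,0],"spin": -0.1},
  {"hand": -1,"slide": [0,0,0],"spin": -0.09},
  {"hand": -1,"slide": [0,-40,23],"spin": 0},
  {"hand": -1,"slide": [0,-40,23],"spin": 0},
  {"hand": -1,"slide": [0,-40,23],"spin": 0},
  {"hand": -1,"slide": [0,-40,23],"spin": 0},
], grip_force=20)

```text
time: 2.2
tool_pos: [0.3089, 0.3134, 0.226]
tool_rot: [1.297, 1.568, 1.279]
contact_force: [1.0, -0.7, 1.5]
opening: 0.0324
```

```bash
cat > st.py <<'E'
from cell import observe
from scipy.spatial.transform import Rotation as R
import numpy as np
T=-0.043;O=np.array([.5825,-.016]);Q=np.array([[np.cos(T),-np.sin(T)],[np.sin(T),np.cos(T)]])
def st():
    s=observe();M=R.from_euler("xyz",s["tool_rot"]).as_matrix()
    print("t",round(s["time"],2),"pos",s["tool_pos"].round(4),"jig",((s["tool_pos"][:2]-O)@Q*1000).round(1),"y ang-90(jig)",round(np.arctan2(M[1,1],M[0,1])-np.pi/2-T,3),"xaxis",M[:,0].round(3),"F",s["contact_force"].round(1),"open",s["opening"].round(4),"q6",s["qpos"][5].round(2))
    return s,M
if __name__=="__main__": st()
E
python3 st.py
```

```text
Traceback (most recent call last):
  File "st.py", line 9, in <module>
    if __name__=="__main__": st()
                             ~~^^
  File "st.py", line 7, in st
    print("t",round(s["time"],2),"pos",s["tool_pos"].round(4),"jig",((s["tool_pos"][:2]-O)@Q*1000).round(1),"y ang-90(jig)",round(np.arctan2(M[1,1],M[0,1])-np.pi/2-T,3),"xaxis",M[:,0].round(3),"F",s["contact_force"].round(1),"open",s["opening"].round(4),"q6",s["qpos"][5].round(2))
                                                                                                                                                                                                                                        ^^^^^^^^^^^^^^^^^^
AttributeError: 'float' object has no attribute 'round'
```

Call:
send_rows([
  {"hand": -1,"slide": [0,-42,24],"spin": 0},
  {"hand": -1,"slide": [0,-42,24],"spin": 0},
  {"hand": -1,"slide": [0,-42,24],"spin": 0},
  {"hand": -1,"slide": [0,-42,24],"spin": 0},
  {"hand": -1,"slide": [0,-42,24],"spin": 0},
  {"hand": -1,"slide": [0,-42,24],"spin": 0},
  {"hand": -1,"slide": [0,-42,24],"spin": 0},
  {"hand": -1,"slide": [0,0,0],"spin": 0},
])

```text
time: 3.0
tool_pos: [0.4779, 0.0004, 0.2274]
tool_rot: [0.3, 1.562, 0.278]
contact_force: [0.1, 0.8, -0.5]
opening: 0.0006
```

```bash
sed -i 's/s\["opening"\].round(4)/round(float(s["opening"]),4)/' st.py; python3 st.py
```

```text
t 3.0 pos [4.779e-01 4.000e-04 2.274e-01] jig [-105.2   11.9] y ang-90(jig) 0.021 xaxis [ 0.008  0.002 -1.   ] F [ 0.1  0.8 -0.5] open 0.0006 q6 -1.71
```

Call:
send_rows([
  {"hand": -1,"slide": [40,-9,0],"spin": 0.02},
  {"hand": -1,"slide": [40,-9,0],"spin": 0},
  {"hand": -1,"slide": [40,0,0],"spin": 0},
  {"hand": -1,"slide": [40,0,0],"spin": 0},
  {"hand": -1,"slide": [25,0,0],"spin": 0},
  {"hand": -1,"slide": [0,0,0],"spin": 0},
])

```text
time: 3.6
tool_pos: [0.481, -0.0172, 0.0386]
tool_rot: [0.203, 1.556, 0.156]
contact_force: [-0.4, -0.2, 0.7]
opening: 0.0005
```

```bash
python3 st.py
python3 - <<'E'
from cell import vision
from h import *
for n,b in(("top",(295,115,465,260)),("side",(270,150,470,300))):
    p=vision.read_camera(n)
    cv2.imwrite(f"pics/{n}_1.png",cv2.resize(p["pixels"][b[1]:b[3],b[0]:b[2]],None,fx=4,fy=4,interpolation=cv2.INTER_CUBIC))
E
```

```text
t 3.6 pos [ 0.481  -0.0172  0.0386] jig [-101.4   -5.6] y ang-90(jig) -0.004 xaxis [ 0.015  0.002 -1.   ] F [-0.4 -0.2  0.7] open 0.0005 q6 -1.73
```

View pics/side_1.png

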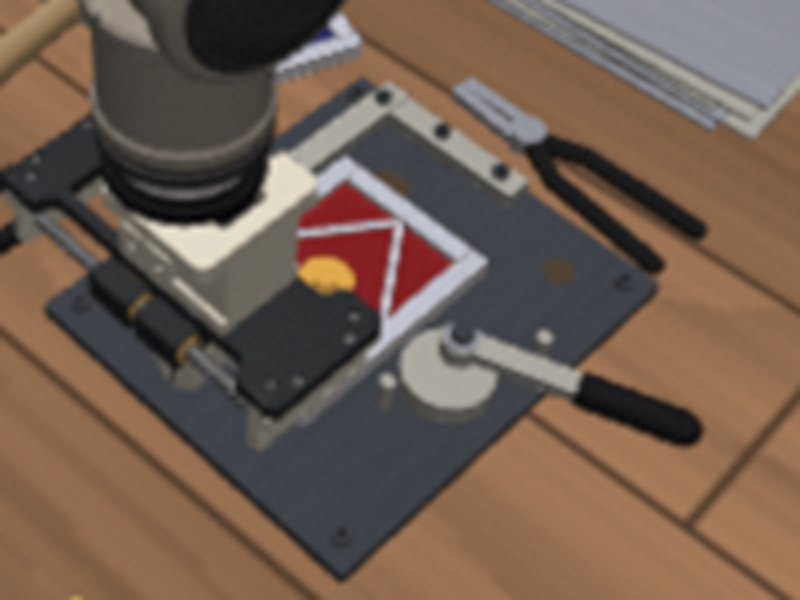

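View pics/top_1.png

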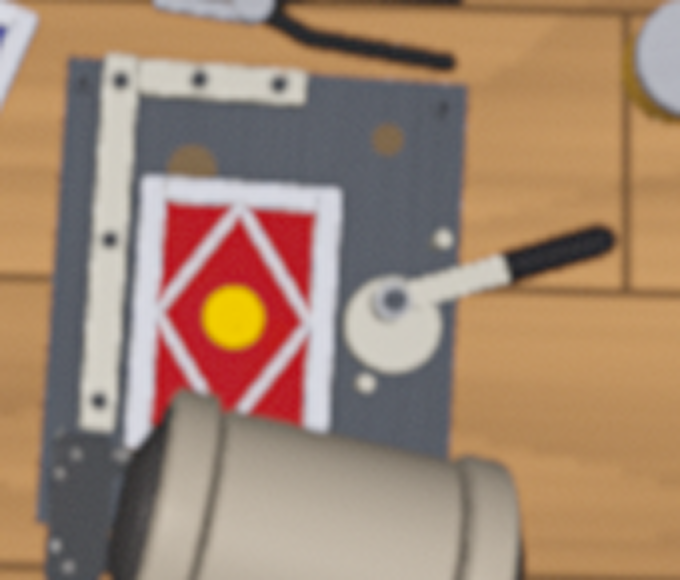

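Call:
send_rows([
  {"hand": -1,"slide": [10,0,0],"spin": 0},
  {"hand": -1,"slide": [10,0,5],"spin": 0},
  {"hand": -1,"slide": [0.5,0,6],"spin": 0},
  {"hand": -1,"slide": [0,0,6],"spin": 0},
  {"hand": -1,"slide": [0,0,4],"spin": 0},
  {"hand": -1,"slide": [0,0,4],"spin": 0},
  {"hand": -1,"slide": [0,0,4],"spin": 0},
])

```text
time: 4.4
tool_pos: [0.5172, -0.0189, 0.0251]
tool_rot: [0.04, 1.544, -0.006]
contact_force: [-1.7, 0.5, -0.8]
opening: 0.0005
```

```bash
python3 st.py
```

```text
t 4.4 pos [ 0.5172 -0.0189  0.0251] jig [-65.1  -5.7] y ang-90(jig) -0.003 xaxis [ 0.027 -0.    -1.   ] F [-1.7  0.5 -0.8] open 0.0005 q6 -1.72
```

```bash
cat > look.py <<'E'
import sys
from cell import vision
from h import *
k=sys.argv[1]
for n,b in(("top",(295,115,465,260)),("side",(270,150,470,300))):
    p=vision.read_camera(n)
    cv2.imwrite(f"pics/{n}_{k}.png",cv2.resize(p["pixels"][b[1]:b[3],b[0]:b[2]],None,fx=4,fy=4,interpolation=cv2.INTER_CUBIC))
E
python3 look.py 2; python3 st.py
```

```text
t 4.5 pos [ 0.5178 -0.019   0.0252] jig [-64.5  -5.8] y ang-90(jig) -0.003 xaxis [ 0.028 -0.    -1.   ] F [-0.3  1.   0.1] open 0.0004 q6 -1.72
```

View pics/side_2.png

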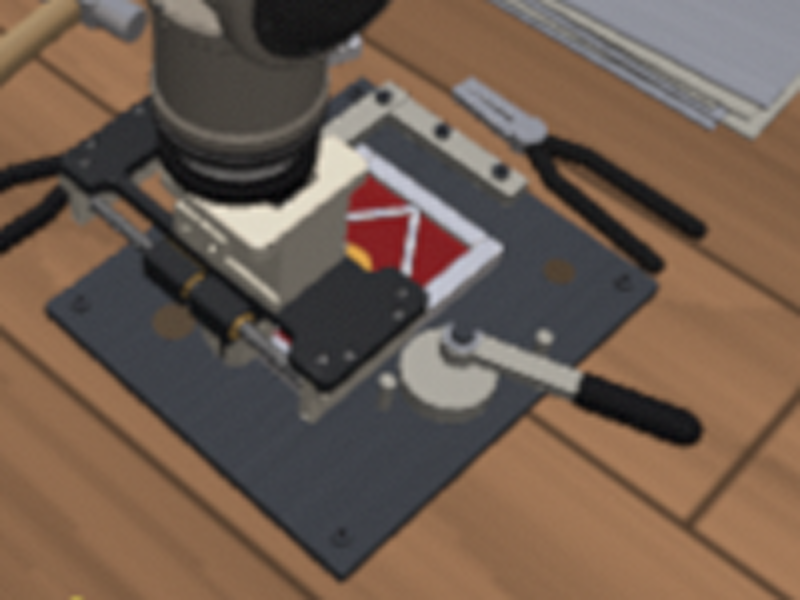

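View pics/top_2.png

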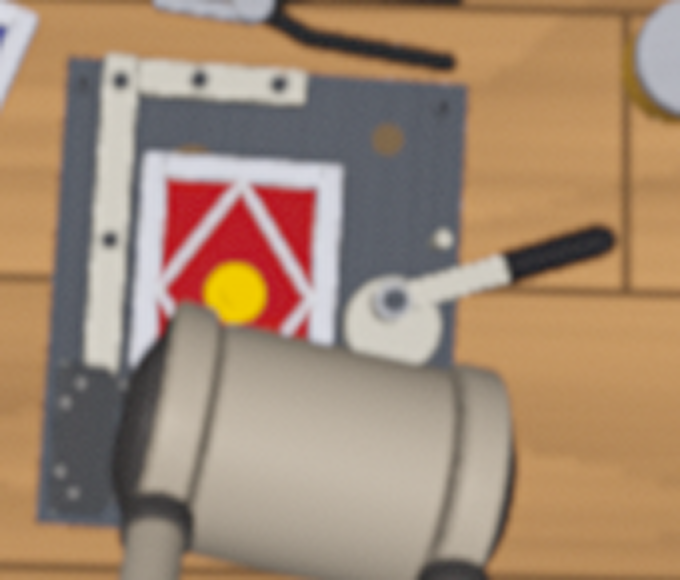

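Call:
send_rows([
  {"hand": -1,"slide": [0,0,-8],"spin": 0},
  {"hand": -1,"slide": [0,0,0],"spin": 0},
  {"hand": -1,"slide": [6,0,0],"spin": 0},
  {"hand": -1,"slide": [0,0,0],"spin": 0},
  {"hand": -1,"slide": [0,0,0],"spin": 0},
])

```text
time: 5.0
tool_pos: [0.5101, -0.0188, 0.0191]
tool_rot: [0.019, 1.54, -0.027]
contact_force: [-0.8, -0.4, 0.9]
opening: 0.0002
```

```bash
python3 st.py
```

```text
t 5.0 pos [ 0.5101 -0.0188  0.0191] jig [-72.2  -5.9] y ang-90(jig) -0.003 xaxis [ 0.031 -0.001 -1.   ] F [-0.8 -0.4  0.9] open 0.0002 q6 -1.72
```

Call:
send_rows([
  {"hand": -1,"slide": [0.2,0,5],"spin": 0},
  {"hand": -1,"slide": [0.2,0,5],"spin": 0},
  {"hand": -1,"slide": [0.2,0,5],"spin": 0},
  {"hand": -1,"slide": [0.2,0,5],"spin": 0},
  {"hand": -1,"slide": [0.2,0,4],"spin": 0},
  {"hand": -1,"slide": [0,0,0],"spin": 0},
])

```text
time: 5.6
tool_pos: [0.535, -0.0198, 0.0185]
tool_rot: [0.033, 1.543, -0.013]
contact_force: [-0.5, -0.2, 0.8]
opening: 0.0004
```

```bash
python3 st.py;python3 look.py 3
```

```text
t 5.6 pos [ 0.535  -0.0198  0.0185] jig [-47.3  -5.8] y ang-90(jig) -0.003 xaxis [ 0.028 -0.    -1.   ] F [-0.5 -0.2  0.8] open 0.0004 q6 -1.71
```

View pics/top_3.png

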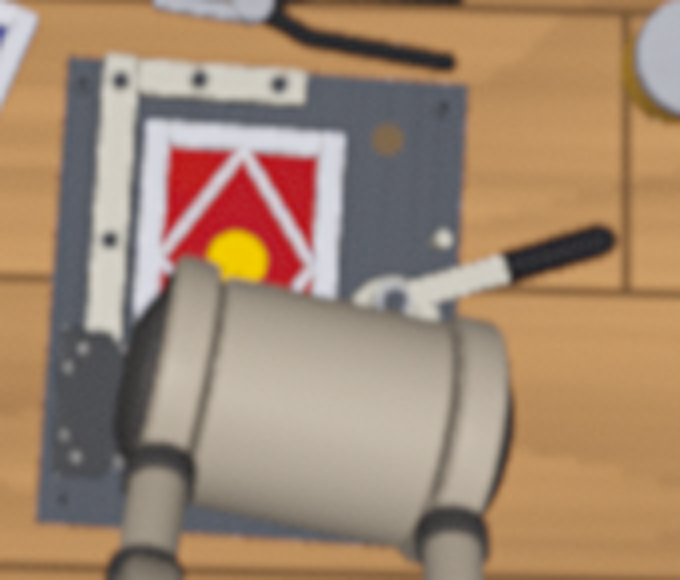

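Call:
send_rows([
  {"hand": -1,"slide": [0.1,0,4],"spin": 0},
  {"hand": -1,"slide": [0.1,0,4],"spin": 0},
  {"hand": -1,"slide": [0.1,0,3],"spin": 0},
  {"hand": -1,"slide": [0,0,2],"spin": 0},
])

```text
time: 6.1
tool_pos: [0.5473, -0.0202, 0.0184]
tool_rot: [0.047, 1.546, 0.002]
contact_force: [-2.5, 0.2, -0.9]
opening: -0.0001
```

```bash
python3 st.py;python3 look.py 4
```

```text
t 6.1 pos [ 0.5473 -0.0202  0.0184] jig [-35.   -5.7] y ang-90(jig) -0.003 xaxis [ 0.025  0.    -1.   ] F [-2.5  0.2 -0.9] open -0.0001 q6 -1.71
```

View pics/top_4.png

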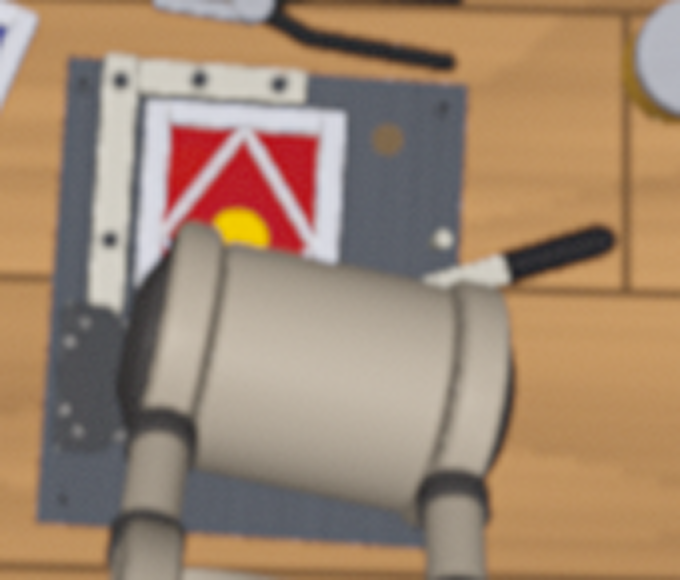

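Call:
send_rows([
  {"hand": -1,"slide": [0,0,2],"spin": 0},
  {"hand": -1,"slide": [0,0,2],"spin": 0},
])

```text
time: 6.4
tool_pos: [0.5514, -0.0204, 0.0184]
tool_rot: [0.048, 1.546, 0.002]
contact_force: [-2.2, 0.3, 0.5]
opening: 0.0001
```

```bash
python3 st.py
```

```text
t 6.4 pos [ 0.5514 -0.0204  0.0184] jig [-30.9  -5.7] y ang-90(jig) -0.003 xaxis [ 0.025  0.    -1.   ] F [-2.2  0.3  0.5] open 0.0001 q6 -1.71
```

Call:
send_rows([
  {"hand": -1,"slide": [0,0,2],"spin": 0},
  {"hand": -1,"slide": [0,0,2],"spin": 0},
])

```text
time: 6.6
tool_pos: [0.5517, -0.0203, 0.0181]
tool_rot: [0.093, 1.554, 0.047]
contact_force: [-9.3, -0.3, 6.6]
opening: 0.0002
```

```bash
python3 st.py
```

```text
t 6.6 pos [ 0.5517 -0.0203  0.0181] jig [-30.6  -5.6] y ang-90(jig) -0.002 xaxis [ 0.016  0.001 -1.   ] F [-9.3 -0.3  6.6] open 0.0002 q6 -1.71
```

Call:
send_rows([
  {"hand": -1,"slide": [0,0,-10],"spin": 0},
  {"hand": -1,"slide": [0,0,-12],"spin": 0},
  {"hand": -1,"slide": [-30,0,0],"spin": 0},
  {"hand": -1,"slide": [-45,0,0],"spin": 0},
  {"hand": -1,"slide": [-30,0,0],"spin": 0},
  {"hand": -1,"slide": [0,-20,15],"spin": 0},
  {"hand": -1,"slide": [0,-25,20],"spin": 0},
  {"hand": -1,"slide": [0,-25,20],"spin": 0},
])

```text
time: 7.4
tool_pos: [0.584, -0.0915, 0.1307]
tool_rot: [0.014, 1.543, -0.027]
contact_force: [-0.2, 0.0, -0.6]
opening: 0.0004
```

```bash
python3 st.py;python3 look.py 5
```

```text
t 7.4 pos [ 0.584  -0.0915  0.1307] jig [  4.8 -75.3] y ang-90(jig) 0.002 xaxis [ 0.028 -0.001 -1.   ] F [-0.2  0.  -0.6] open 0.0004 q6 -1.82
```

View pics/top_5.png

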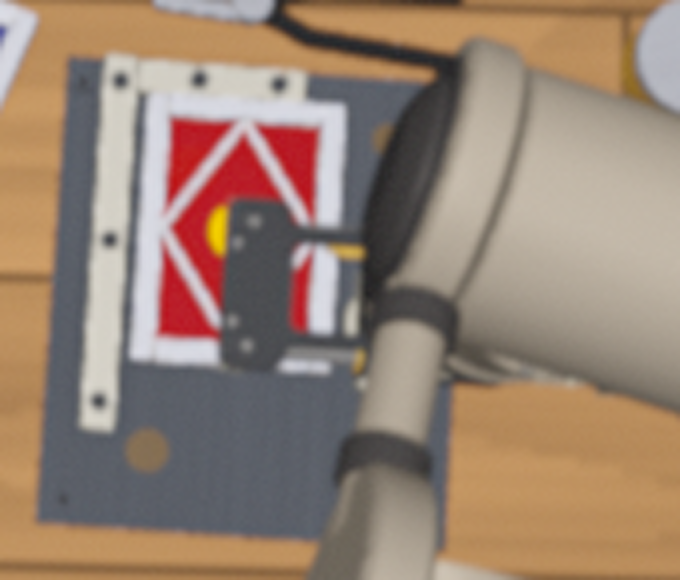

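View pics/side_5.png

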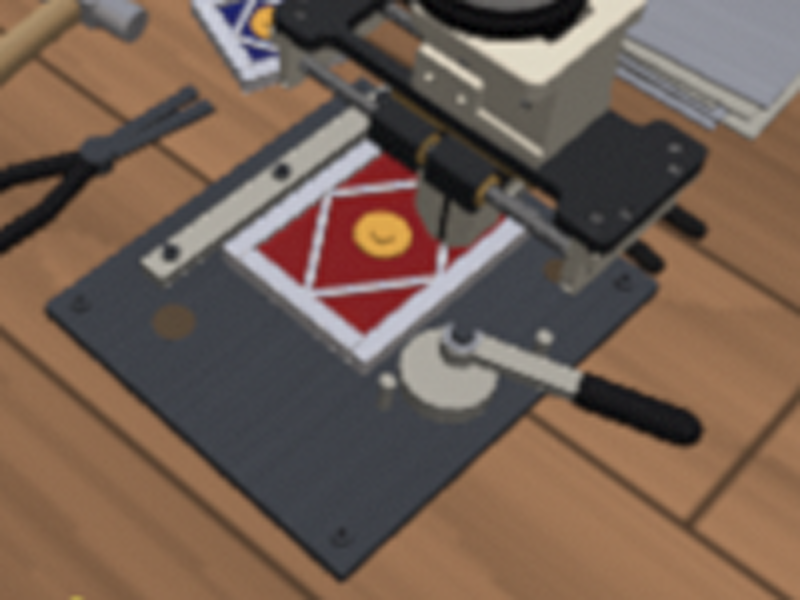

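Call:
send_rows([
  {"hand": -1,"slide": [0,-23,23],"spin": 0},
  {"hand": -1,"slide": [0,-23,23],"spin": 0},
  {"hand": -1,"slide": [0,-23,23],"spin": 0},
  {"hand": -1,"slide": [0,-20,20],"spin": 0},
  {"hand": -1,"slide": [0,0,0],"spin": -0.12},
  {"hand": -1,"slide": [0,0,0],"spin": -0.12},
  {"hand": -1,"slide": [0,0,0],"spin": -0.12},
  {"hand": -1,"slide": [0,0,0],"spin": 0},
])

```text
time: 8.3
tool_pos: [0.6742, -0.1883, 0.1308]
tool_rot: [-0.36, 1.539, -0.033]
contact_force: [0.4, 0.0, 0.2]
opening: 0.0001
```

```bash
python3 st.py
```

```text
t 8.3 pos [ 0.6742 -0.1883  0.1308] jig [  99.  -168.2] y ang-90(jig) 0.37 xaxis [ 0.032 -0.001 -0.999] F [0.4 0.  0.2] open 0.0001 q6 -2.29
```

Call:
send_rows([
  {"hand": -1,"slide": [35,0,0],"spin": 0},
  {"hand": -1,"slide": [35,0,0],"spin": 0},
  {"hand": -1,"slide": [25,0,0],"spin": 0},
  {"hand": -1,"slide": [0,0,0],"spin": 0},
  {"hand": -1,"slide": [4,0,0],"spin": 0},
  {"hand": -1,"slide": [0,0,0],"spin": 0},
])

```text
time: 8.9
tool_pos: [0.68, -0.1868, 0.0324]
tool_rot: [-0.388, 1.532, -0.076]
contact_force: [-0.5, 0.3, 0.0]
opening: 0.0004
```

```bash
python3 st.py;python3 look.py 6
```

```text
t 8.9 pos [ 0.68   -0.1868  0.0324] jig [ 104.7 -166.5] y ang-90(jig) 0.355 xaxis [ 0.039 -0.003 -0.999] F [-0.5  0.3  0. ] open 0.0004 q6 -2.27
```

View pics/side_6.png

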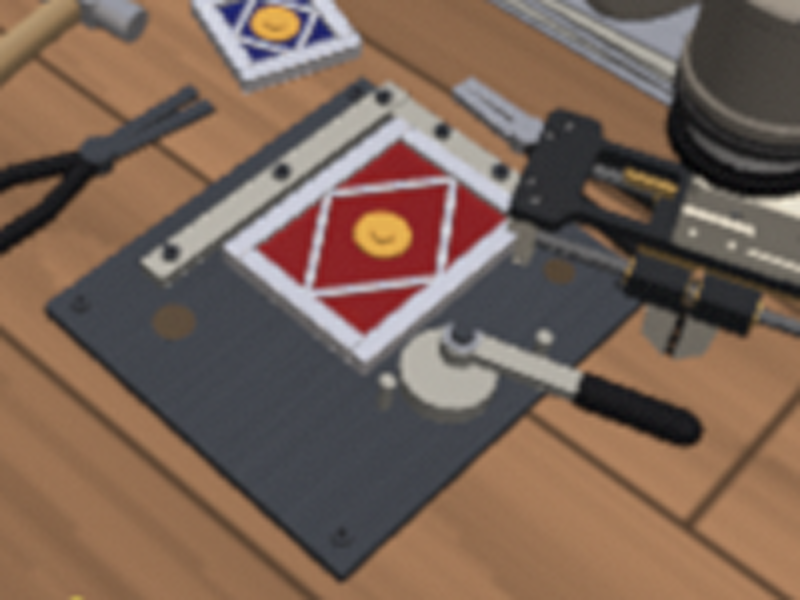

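Call:
send_rows([
  {"hand": -1,"slide": [0,0,-9],"spin": 0},
  {"hand": -1,"slide": [0,0,-9],"spin": 0},
  {"hand": -1,"slide": [0,0,-8],"spin": 0},
  {"hand": -1,"slide": [0,0,-6],"spin": 0},
  {"hand": -1,"slide": [0,0,0],"spin": 0},
])

```text
time: 9.5
tool_pos: [0.6488, -0.199, 0.0363]
tool_rot: [-0.446, 1.524, -0.135]
contact_force: [0.6, -0.5, -0.1]
opening: 0.0007
```

```bash
cat > lv.py <<'E'
from st import *
s,M=st()
p=(s["tool_pos"][:2]-O)@Q*1000-np.array([20,-93])
z=M[:2,2]@Q;z/=np.hypot(*z);y=M[:2,1]@Q;y/=np.hypot(*y)
print("along -y(u)",-(p@y),"along z",p@z,"finger angle implied joint",np.round(-np.deg2rad(50)-(np.arctan2(z[1],z[0])-np.pi/2),3))
# implied lever angle if contact offset 20
r=np.hypot(*p);a=np.arctan2(p[1],p[0])-np.arcsin(20/r);print("contact-implied joint",round((-np.deg2rad(50)-a)%(2*np.pi),3))
E
python3 lv.py
```

```text
t 9.5 pos [ 0.6488 -0.199   0.0363] jig [  74.1 -179.9] y ang-90(jig) 0.354 xaxis [ 0.047 -0.006 -0.999] F [ 0.6 -0.5 -0.1] open 0.0007 q6 -2.31
along -y(u) 100.30154218443094 along z 20.55365166741979 finger angle implied joint 0.344
contact-implied joint 0.338
```

Call:
send_rows([
  {"hand": -1,"slide": [6,1,0],"spin": 0},
  {"hand": -1,"slide": [0,0,0],"spin": 0},
  {"hand": -1,"slide": [0.3,-1,-8.5],"spin": 0.09},
  {"hand": -1,"slide": [0.3,-1,-8.5],"spin": 0.09},
  {"hand": -1,"slide": [0.3,-1,-8.5],"spin": 0.09},
  {"hand": -1,"slide": [0,0,0],"spin": 0},
])

```text
time: 10.1
tool_pos: [0.6262, -0.2066, 0.0276]
tool_rot: [-0.179, 1.52, -0.147]
contact_force: [-0.5, 0.2, -0.6]
opening: 0.0004
```

```bash
python3 lv.py; python3 look.py 7
```

```text
t 10.1 pos [ 0.6262 -0.2066  0.0276] jig [  51.8 -188.5] y ang-90(jig) 0.075 xaxis [ 0.05  -0.007 -0.999] F [-0.5  0.2 -0.6] open 0.0004 q6 -2.06
along -y(u) 97.64017744029745 along z 24.506770730314717 finger angle implied joint 0.622
contact-implied joint 0.577
```

View pics/side_7.png

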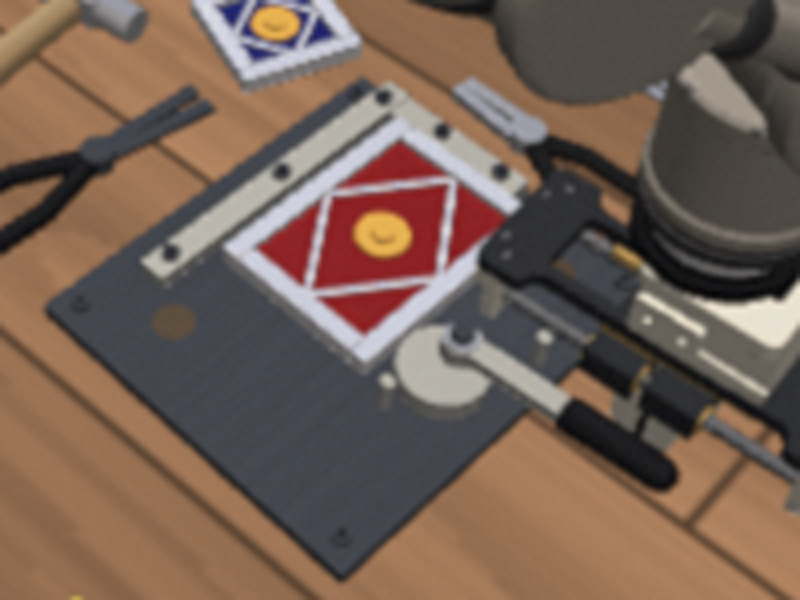

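Call:
send_rows([
  {"hand": -1,"slide": [0,-1,-10],"spin": 0.07},
  {"hand": -1,"slide": [0,-1,-9],"spin": 0.08},
  {"hand": -1,"slide": [0,-1,-9],"spin": 0.09},
  {"hand": -1,"slide": [0,-1,-9],"spin": 0.09},
  {"hand": -1,"slide": [0,-1,-9],"spin": 0.09},
  {"hand": -1,"slide": [0,-1,-9],"spin": 0.09},
])

```text
time: 10.8
tool_pos: [0.5776, -0.2046, 0.0261]
tool_rot: [0.27, 1.509, -0.206]
contact_force: [1.1, -1.8, 0.9]
opening: 0.0002
```

```bash
python3 lv.py
```

```text
t 10.8 pos [ 0.5776 -0.2046  0.0261] jig [   3.3 -188.6] y ang-90(jig) -0.432 xaxis [ 0.061 -0.013 -0.998] F [ 1.1 -1.8  0.9] open 0.0002 q6 -1.58
along -y(u) 93.86005985286266 along z 24.96025037108148 finger angle implied joint 1.131
contact-implied joint 1.079
```

Call:
send_rows([
  {"hand": -1,"slide": [-0.3,-1,-10],"spin": 0.07},
  {"hand": -1,"slide": [-0.3,-1.5,-9],"spin": 0.08},
  {"hand": -1,"slide": [-0.3,-1.5,-9],"spin": 0.09},
  {"hand": -1,"slide": [-0.3,-1.5,-9],"spin": 0.09},
  {"hand": -1,"slide": [-0.3,-1.5,-9],"spin": 0.09},
  {"hand": -1,"slide": [-0.3,-1.5,-9],"spin": 0.09},
])

```text
time: 11.4
tool_pos: [0.5343, -0.1796, 0.0262]
tool_rot: [0.711, 1.498, -0.281]
contact_force: [-0.3, -2.0, 0.5]
opening: 0.0006
```

```bash
python3 lv.py; python3 look.py 8
```

```text
t 11.4 pos [ 0.5343 -0.1796  0.0262] jig [ -41.1 -165.5] y ang-90(jig) -0.947 xaxis [ 0.07  -0.02  -0.997] F [-0.3 -2.   0.5] open 0.0006 q6 -1.06
along -y(u) 91.978998721726 along z 23.42663135910192 finger angle implied joint 1.648
contact-implied joint 1.611
```

View pics/side_8.png

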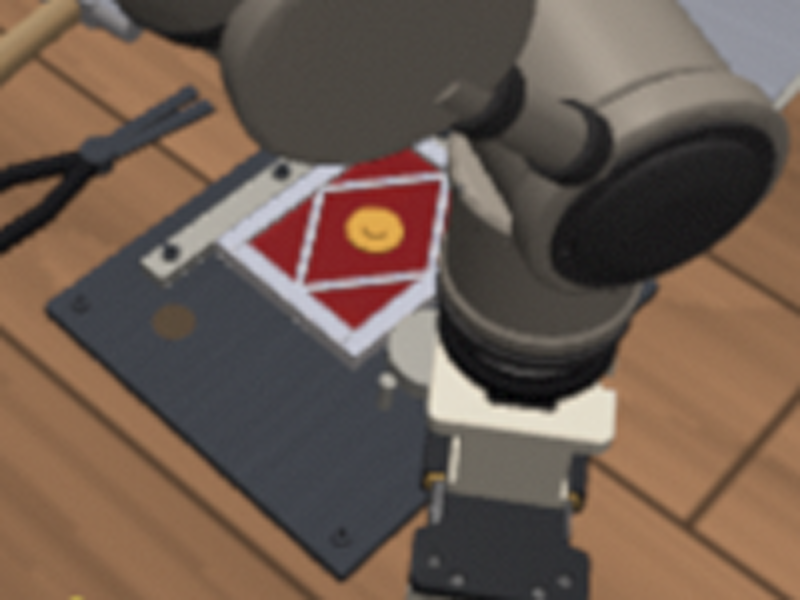

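Call:
send_rows([
  {"hand": -1,"slide": [0,-1.5,-9.5],"spin": 0.08},
  {"hand": -1,"slide": [0,-1.5,-9.5],"spin": 0.09},
  {"hand": -1,"slide": [0,-1.5,-9],"spin": 0.09},
  {"hand": -1,"slide": [0,-1.5,-9],"spin": 0.09},
])

```text
time: 11.9
tool_pos: [0.5159, -0.1508, 0.0249]
tool_rot: [1.029, 1.493, -0.303]
contact_force: [0.0, -3.3, 0.7]
opening: 0.0004
```

```bash
python3 lv.py
```

```text
t 11.9 pos [ 0.5159 -0.1508  0.0249] jig [ -60.8 -137.5] y ang-90(jig) -1.288 xaxis [ 0.074 -0.023 -0.997] F [ 0.  -3.3  0.7] open 0.0004 q6 -0.68
along -y(u) 89.99531988244456 along z 20.44869825458177 finger angle implied joint 1.989
contact-implied joint 1.984
```

Call:
send_rows([
  {"hand": -1,"slide": [-0.5,-2,-8],"spin": 0.08},
  {"hand": -1,"slide": [-0.5,-2,-8],"spin": 0.08},
  {"hand": -1,"slide": [0,-1,-7],"spin": 0.06},
])

```text
time: 12.2
tool_pos: [0.5088, -0.1317, 0.025]
tool_rot: [1.19, 1.49, -0.357]
contact_force: [-4.0, -7.6, 3.6]
opening: 0.0004
```

```bash
python3 lv.py
```

```text
t 12.2 pos [ 0.5088 -0.1317  0.025 ] jig [ -68.6 -118.8] y ang-90(jig) -1.503 xaxis [ 0.076 -0.028 -0.997] F [-4.  -7.6  3.6] open 0.0004 q6 -0.43
along -y(u) 90.16226350529874 along z 19.944809794535793 finger angle implied joint 2.203
contact-implied joint 2.204
```

Call:
send_rows([
  {"hand": -1,"slide": [0,0,-5],"spin": 0.03},
  {"hand": -1,"slide": [0,0,-4],"spin": 0.02},
])

```text
time: 12.4
tool_pos: [0.5084, -0.1248, 0.0248]
tool_rot: [1.186, 1.491, -0.404]
contact_force: [-5.1, -7.8, 2.7]
opening: 0.0006
```

```bash
python3 lv.py
```

```text
t 12.4 pos [ 0.5084 -0.1248  0.0248] jig [ -69.4 -111.9] y ang-90(jig) -1.546 xaxis [ 0.073 -0.031 -0.997] F [-5.1 -7.8  2.7] open 0.0006 q6 -0.37
along -y(u) 89.80041659717715 along z 16.87489719526374 finger angle implied joint 2.246
contact-implied joint 2.281
```

Should be near the stop; push a bit more and watch for the force to jump.

Call:
send_rows([
  {"hand": -1,"slide": [0,0,-4],"spin": 0},
  {"hand": -1,"slide": [0,0,-4],"spin": 0},
])

```text
time: 12.6
tool_pos: [0.5086, -0.1242, 0.025]
tool_rot: [1.053, 1.488, -0.526]
contact_force: [-9.2, -27.3, -0.6]
opening: 0.0004
```

```bash
python3 lv.py
```

```text
t 12.6 pos [ 0.5086 -0.1242  0.025 ] jig [ -69.2 -111.2] y ang-90(jig) -1.534 xaxis [ 0.072 -0.042 -0.997] F [ -9.2 -27.3  -0.6] open 0.0004 q6 -0.36
along -y(u) 89.7851815016629 along z 15.216111610940935 finger angle implied joint 2.235
contact-implied joint 2.289
```

Call:
send_rows([
  {"hand": -1,"slide": [0,0,8],"spin": 0},
  {"hand": -1,"slide": [0,0,15],"spin": 0},
  {"hand": -1,"slide": [-40,0,5],"spin": 0},
  {"hand": -1,"slide": [-45,0,0],"spin": 0},
  {"hand": -1,"slide": [-45,0,20],"spin": 0},
  {"hand": -1,"slide": [-20,0,40],"spin": 0},
  {"hand": -1,"slide": [0,0,40],"spin": 0},
  {"hand": -1,"slide": [0,0,40],"spin": 0},
])

```text
time: 13.4
tool_pos: [0.5039, -0.2892, 0.1883]
tool_rot: [1.014, 1.488, -0.525]
contact_force: [0.6, 0.0, -0.5]
opening: 0.0009
```

```bash
python3 lv.py; python3 look.py 9
```

```text
t 13.4 pos [ 0.5039 -0.2892  0.1883] jig [ -66.7 -276.3] y ang-90(jig) -1.494 xaxis [ 0.071 -0.041 -0.997] F [ 0.6  0.  -0.5] open 0.0009 q6 -0.7
along -y(u) 100.56188533483353 along z 176.39833884235873 finger angle implied joint 2.195
contact-implied joint 1.239
```

View pics/side_9.png

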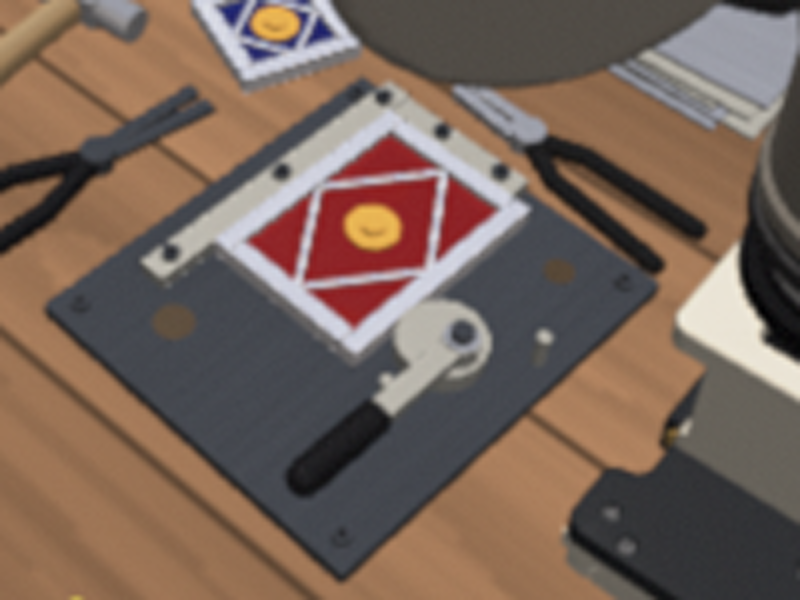

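View pics/top_9.png

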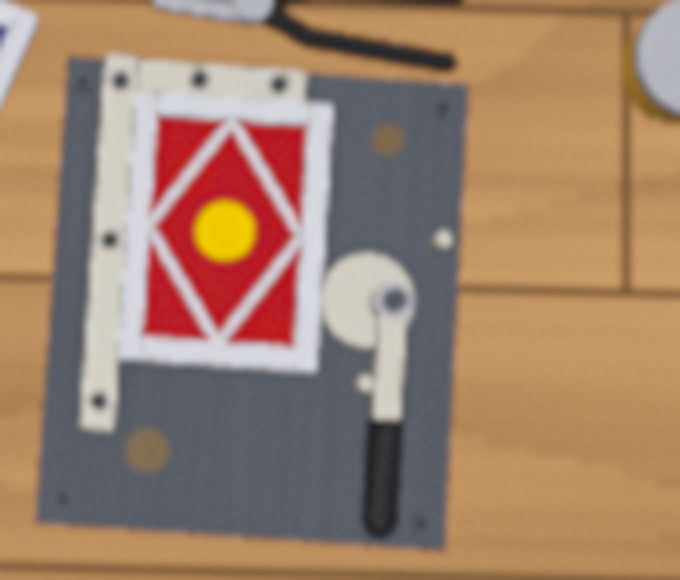

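Run:
```python
from h import *
import pickle
P=pickle.load(open("p1.pkl","rb"))
def fit(a,b):
    A=a-a.mean(0);B=b-b.mean(0);t=np.arctan2((A[:,0]*B[:,1]-A[:,1]*B[:,0]).sum(),(A*B).sum())
    c,s=np.cos(t),np.sin(t);Q=np.array([[c,-s],[s,c]]);return t,b.mean(0)-Q@a.mean(0),Q
J=np.array([[151,95],[151,-135],[-115,-135],[-115,95]])/1000.
L=np.array([[75,55],[75,-55],[-75,-55],[-75,55]])/1000.
off={"top":[295,115],"side":[270,150]}
j={"top":[[68,57],[467,86],[443,548],[38,522]],"side":[[365,80],[657,290],[343,580],[47,312]]}
q={"top":[[135,92],[333,104],[318,373],[118,360]],"side":[[393,115],[530,210],[352,352],[218,243]]}
lv={"top":[[395,299],[380,530]],"side":[[462,335],[303,480]]}
for n in j:
    f=lambda a,z:toworld(P[n],np.array(a)/4+off[n],z)[:,:2]
    t,o,Q=fit(J,f(j[n],.012));tp,op,_=fit(L,f(q[n],.026))
    d=(f(lv[n],.038)-o)@Q;d=d[1]-d[0]
    print(n,np.round(Q.T@(op-o)*1000,1),round(tp-t,4),"lever",(-np.deg2rad(50)-np.arctan2(d[1],d[0]))%6.2832)
from cell import vision
for n in("top","side"):
    p=vision.read_camera(n)
    d=cv2.absdiff(p["pixels"],P[n]["pixels"]).max(2)>40
    im=p["pixels"].copy();cv2.imwrite(f"pics/{n}_full.png",im)
```

```text
top [54.1 -0.6] 0.0023 lever 2.281541756976347
side [56.7  1.5] -0.0064 lever 2.2428952862441185
```

View pics/top_full.png

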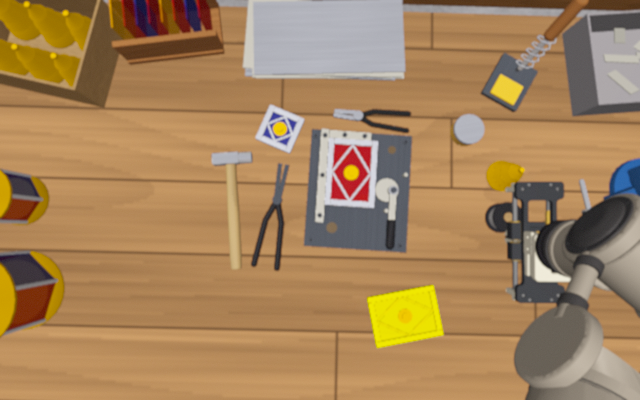

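```bash
python3 st.py; python3 -c "
from cell import job
print(job.hand_in())"
```

```text
t 13.6 pos [ 0.5031 -0.2882  0.1863] jig [ -67.6 -275.4] y ang-90(jig) -1.498 xaxis [ 0.069 -0.039 -0.997] F [ 0.3  0.6 -0.4] open 0.0008 q6 -0.69
the job is handed in; nothing more can be done
None
```

I pushed the panel home against the end stop with the closed fingertips. I then swung the lever clockwise until the force at its locked stop jumped to about 27 N, backed off and handed the job in at 13.6 s. No verdict was reported.

- **Panel:** my last measurements put it at jig (54.1, -0.6) mm from the top camera and (56.7, 1.5) mm from the side camera, against a seat at (55, 0). The two disagree by a few mm, about what I'd expect from the calibration and hand-picked corners. The top view is 1.1 mm off the seat and the side view 2.3 mm, both under the 3.5 mm limit. It is parallel to the fence within 0.007 rad.
- **Lever:** it measured 2.24 to 2.28 rad, with the locked stop at 2.27.
- **Bystanders:** compared by eye in the last top picture, those in clear view lie where they started. The arm partly hides the solder reel, so its position is less certain.
- **Robot:** it was clear of everything and read about zero force at hand-in.

The tool tilted by up to 0.08 rad during the pushes. The first contact with the panel was also higher than planned, at 25 mm instead of 18 mm. I backed off and lowered the tool before finishing that push.

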